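Clear the bottle, then slide the sippy cup home under the rail

ROBOT

A 6-joint arm with a two-finger parallel gripper is mounted at the origin on the work surface. World frame = base frame: x ahead of the robot, y to its left, z up, the work surface at z = 0. Lengths are in m, angles in rad, forces in N, time in s.
With the tool pointing down it reaches from about 0.35 to 0.925 m from the base axis. Payload 6.4 kg.
Tool frame: the origin (TCP) lies between the finger pads; the fingertips stand 22 mm ahead of it and the grasp point (between the pads) lies 3 mm ahead of it (env.tcp_to_tips is the distance from the TCP to the fingertips, in m); z points along the fingers, x is the direction in which the jaws open and shut, and the axes are right-handed (so a half turn about z gives the same grasp; the last joint's range is limited). The gripper opens to 94 mm and grips with 3 to 60 N. Pads are 16 mm wide; open, the fingers measure 119 mm over their backs; the gripper's body (75 mm by 177 mm) begins 78 mm behind the grasp point.
Start: joints at [-1.385, 0.245, 1.558, -0, 1.339, -0.174], TCP at [0.229, -0.608, 0.227] pointing down, gripper open.
Joint ranges: [-3.13, 3.13], [-1.02, 2.26], [0.13, 2.54], [-0.95, 4.09], [0.21, 2.88], [-2.74, 2.74]. Speed limits (rad/s): [2.57, 2.57, 3.14, 3.14, 3.14, 3.14].

INTERFACE

Orientations are given as a unit quaternion [x, y, z, w].
In Python, from cell import env gives the robot as it stands. Calls block until the motion is done:
- env.reach(position, orientation): joint-space move of the TCP to a pose.
- env.move_straight(position, attitude=None, feed=0.15): straight line of the TCP; attitude=None keeps the orientation; feed is the mean speed in m/s.
- env.movej(angles): joint-space move.
- env.gripper_to(opening, grasp_force=None): opening from 0.0 (shut) to 1.0 (fully open); grasp_force is the grip in N (None keeps the last); returns when the fingers have stopped.
- env.dwell(seconds).
- env.inverse_kinematics(position, orientation): joint angles nearest the present ones, or None.
- env.state(): the state.
- env.camera(name): name is "scene" or "top" or "wrist"; returns a dict with "img" (420x560x3 uint8, red, green, blue), "camera_matrix" (3x3 intrinsics, pixels), "position" and "orientation" of the camera in the world. Camera axes: x right, y up, looking along -z (the intrinsics and any distortion apply to the point x, -y, -z); pixel columns grow to the right and rows downward; lengths in m; the calibration is good to about 2 mm. A picture is of the moment at which its call begins. There is no depth.
A pose or a line that the arm cannot do raises env.MotionError and nothing moves.
- env.finish_job(): hands the job in, once; it reports no verdict.
The state is a dict: "time": time; "joint_positions": joint angles; "joint_velocities": joint speeds; "joint_efforts": joint torques, N m; "tcp_pos": TCP position; "ee_rot": TCP orientation; "force": force on the tool from outside, world axes, zero at the start; "torque": the same for the moment, N m; "width": opening from 0.0 (shut) to 1.0 (fully open).
Only numpy, scipy, OpenCV 4.12 (cv2) and the standard library are available. Lean on these libraries where they do the work, as an engineer would, in place of code of your own. Each camera call takes 0.05 s, during which the arm holds its last target. There are 200 camera calls.

TASK

The glass baby bottle is standing in the cup track of the hanging basket: stand it upright in the shallow steel tray on the counter. Then slide the sippy cup with the wide foot into the track from its open front end and on, under the rail, until it just rests against the divider, without shifting the divider from where it is set. Do not tip the bottle or the cup, and leave everything else where it is.

Things in the scene. Friction and masses are not known exactly. Their poses are not given: they have to be found in the camera images.
- basket: White plastic basket hung from a steel rail; fixed. Origin: at counter height (z 0) below the track's open front end. x runs inwards along the track, away from the robot, y left, z up. Floor 50 mm above the counter, x -115 to 245 mm, y -120 to 120. Side walls reach 20 mm over the floor along the porch, 40 mm beyond x -5. A clip with a spare spout sits on the left wall.
- porch (a point): Middle of the open porch on the basket floor in front of the track, at x -62.5 mm in the basket frame. The porch is clear floor, x -110 to -15 mm, y -115 to 115; along its front edge runs a rim 8 mm high.
- track_mouth (a point): Middle of the track's open front end, on the basket floor; axes as the basket's. The track runs x 0 to 240 mm from here: two grey walls 80 mm apart inside, 9 mm high, with inward lips (underside 9, top 13 mm above the floor) leaving a 66 mm slot. The mouth flares to about 100 mm over x -13 to 0.
- rail_mid (a point): Middle of the steel rail, 14 mm thick, that crosses above the track at basket x 130 mm, 185 mm above the floor; y -220 to 220, straps at y +-122, posts at y +-150 mm. An upright gripper pushing the cup home runs into it; a tool leaning back towards the open end by 27 to 40 degrees, fingertips leading, passes under.
- divider_face (a point): Middle of the divider's front face, 34 mm above the basket floor, axes as the basket's. Upright white plate, 88 mm wide, 8 thick, 16 to 62 mm above the floor, riding on the lips. The cup's foot passes beneath; its body touches, cup middle then 29 mm before the face. Held by friction: stays under 12 N, slips above 14 N; the cup slides with 1 to 2 N.
- divider (a joint): Where the divider is set along the track, m; grows inwards: its face is at basket x = 176 mm + this. Starts 0.003 to 0.03; it can slide up to 0.055.
- sippy_cup: Yellow sippy cup with a white top and flip-top spout, about 0.17 kg, standing on the porch in front of the track. Origin: centre of its underside. Foot: disc 76 mm across, 6 mm thick; above it an upright cylinder 58 mm across from 6 to 72 mm; overall height 91 mm. The foot fits under the track's lips and goes in only from the open end.
- bottle: Empty glass baby bottle with a white screw ring, about 0.16 kg, standing in the track between mouth and rail; can be lifted straight out. Cylinder 52 mm across up to 96 mm, tapering to the ring, 39 mm across, 108 to 124 mm. Origin: centre of its underside.
- tray: Shallow square steel tray on the counter, left or right of the basket; fixed. 150 x 150 mm outside, rim 18 mm high, walls 6 mm, floor 6 mm thick. Origin: centre of its underside.
- steel_lid: Bystander: small steel lid, 52 mm across, 20 mm high with its knob, lying in the basket left of the track (+y). Origin: centre of its underside.
- scoop_cup: Bystander: small white open cup, 44 mm across, 40 mm high, standing in the basket right of the track (-y). Origin: centre of its underside.
- beaker: Bystander: plain yellow open beaker without foot or spout, 68 mm across, 95 mm high, on the counter. Origin: centre of its underside.
- tin: Bystander: tin, 84 mm across, 110 mm high, on the counter. Origin: centre of its underside.
- bowl: Bystander: bowl, 124 mm across, 55 mm high, on the counter on the other side of the basket from the tray. Origin: centre of its underside.
- mug: Bystander: mug with a handle, 80 mm across, 92 mm high, on the counter. Origin: centre of its underside.
Things that resemble listed ones, but are neither listed nor needed, are in the scene too. Of the things that look like the tray, the larger one is meant. Leave any orange or red look-alike of the sippy_cup alone.

How it is judged:
On the way, in this order (a step that is already met when the one before it is completed fails the run):
1. the bottle stands upright in the tray, let go (x of bottle in the frame of tray between -0.05 and 0.05 m and y of bottle in the frame of tray between -0.05 and 0.05 m and z of bottle in the frame of tray below 0.012 m and angle between bottle's own z axis and vertical below 0.1 rad and contact force between the fingers and bottle below 0.05 N), for 0.2 s.
2. the cup's foot is inside the track (x of sippy_cup in the frame of basket above 0.02 m and y of sippy_cup in the frame of basket between -0.008 and 0.008 m and z of sippy_cup in the frame of basket between 0.04 and 0.058 m), for 0.1 s.
At the end, for the whole second after the job is handed in: The bottle stands upright (within 0.1 rad) on the floor of the tray, and the cup stands in the track with its body against the divider (gap under 2 mm), the divider within 3 mm of where it was set; all at rest and let go (all of step 1 and x of sippy_cup in the frame of divider_face between -0.0312 and -0.026 m and y of sippy_cup in the frame of divider_face between -0.008 and 0.008 m and angle between sippy_cup's own z axis and vertical below 0.08 rad and distance of divider_face from where it was at the start of the episode below 0.003 m and linear speed of each of bottle, sippy_cup below 0.02 m/s); the robot touches nothing.
It fails at once if the bottle or the cup is tipped by more than 0.5 rad (angle between any of bottle, sippy_cup's own z axis and vertical above 0.5 rad).
It fails at once if a bystander is moved by more than 30 mm (distance of any of steel_lid, scoop_cup, beaker, tin, bowl, mug from where it was at the start of the episode above 0.03 m).
It also fails if it takes over 72 s, if anything falls off the work surface, if the arm or the gripper's body presses on something with over 40 N, if the wrist force passes 120 N, or if a joint passes its speed limit or range.

## Working session

There is one attempt and no reset: what is moved stays moved. The work goes in short steps, each a Python script; the robot and the scene stay as the last script left them, time stands still between calls to the robot, and variables do not carry over. Pictures are saved under pics/ and viewed, about 8 in all and at most 12, crops included, and the job is handed in when it is done.

```bash
mkdir -p pics; ls
python3 - <<'E'
from cell import env
import cv2,pickle
d={}
for n in("scene","top"):
    c=env.camera(n);d[n]=c;cv2.imwrite(f"pics/{n}0.png",c["img"][:,:,::-1]);print(n,c["camera_matrix"],c["position"],c["orientation"],[k for k in c])
pickle.dump(d,open("c0.pkl","wb"));print(env.state())
E
```

```text
pics
scene [[545.5457319    0.         279.12319362]
 [  0.         545.5457319  214.49138248]
 [  0.           0.           1.        ]] [ 1.25455337 -0.30298605  1.31897586] [0.24756269 0.16742237 0.54711874 0.78188461] ['img', 'camera_matrix', 'position', 'orientation']
top [[542.99839007   0.         281.66963118]
 [  0.         542.99839007 215.77445769]
 [  0.           0.           1.        ]] [2.55856541e-01 1.60977641e-03 1.62929885e+00] [-0.06705959  0.05922814  0.71202022 -0.69643538] ['img', 'camera_matrix', 'position', 'orientation']
{'time': 0.1, 'joint_positions': array([-1.38508064e+00,  2.45719032e-01,  1.55889098e+00,  2.40915694e-05,
        1.33871800e+00, -1.74128431e-01]), 'joint_velocities': array([-0.00036413, -0.00084208, -0.0035822 , -0.00097012,  0.00037921,
        0.00076405]), 'joint_efforts': array([ 4.97551409e-04, -4.16911733e+01, -3.15526879e+01,  6.86986162e-02,
        3.09731439e-02, -6.20385117e-05]), 'tcp_pos': array([ 0.22878203, -0.60786325,  0.22647226]), 'ee_rot': array([ 8.22229322e-01, -5.69155680e-01, -6.08845052e-04, -6.18310763e-04]), 'force': array([ 0.07635601, -0.81416696, -0.75160609]), 'torque': array([-0.02851656, -0.04050623, -0.06524808]), 'width': 0.9997437147063791}
```

View pics/scene0.png

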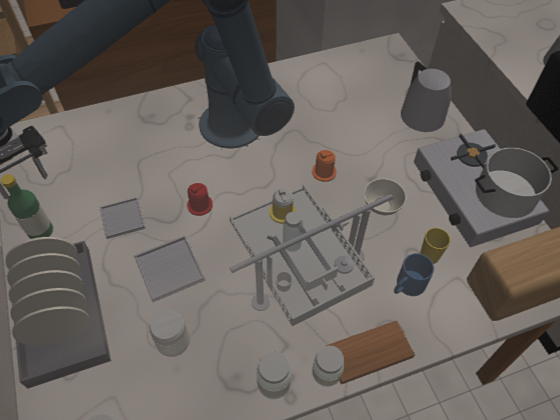

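View pics/top0.png

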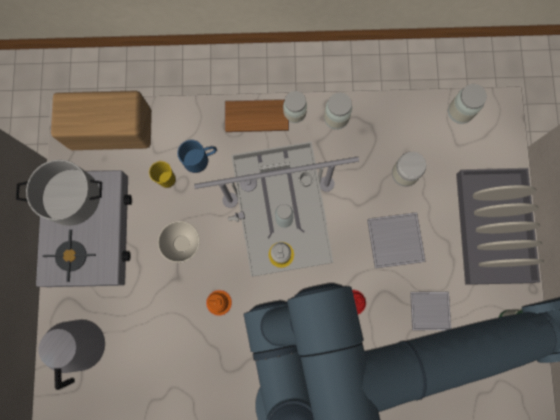

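The scene view shows the tray (170,268), a smaller look-alike tray (122,217), the basket, and a yellow-footed cup at (283,205). The top view has the tray at (397,240), the cup at (281,253) and the bottle at (284,215), with orange (219,302) and red (355,302) look-alikes. The next step is enlarged crops, to measure and confirm these.

```bash
cat > h.py <<'E'
import numpy as np, cv2
from scipy.spatial.transform import Rotation as R
def ray(c,u,v,z):
    K=c["camera_matrix"];d=np.array([(u-K[0,2])/K[0,0],-(v-K[1,2])/K[1,1],-1.])
    d=R.from_quat(c["orientation"]).apply(d);p=np.array(c["position"]);return p+d*(z-p[2])/d[2]
def proj(c,P):
    K=c["camera_matrix"];q=R.from_quat(c["orientation"]).inv().apply(np.atleast_2d(P)-c["position"])
    return np.c_[K[0,2]-K[0,0]*q[:,0]/q[:,2],K[1,2]+K[1,1]*q[:,1]/q[:,2]]
E
python3 - <<'E'
import pickle,cv2
from h import *
d=pickle.load(open("c0.pkl","rb"));c=d["top"]
cv2.imwrite("pics/crop1.png",cv2.resize(c["img"][135:285,225:425,::-1],None,fx=4,fy=4,interpolation=cv2.INTER_CUBIC))
print("tray",ray(c,397,240,.018),"bottle",ray(c,284,211,.174),"cup",ray(c,281,253,.13))
E
```

```text
tray [ 0.46587621 -0.32601045  0.018     ] bottle [0.53218763 0.00837907 0.174     ] cup [0.42227769 0.01947135 0.13      ]
```

View pics/crop1.png

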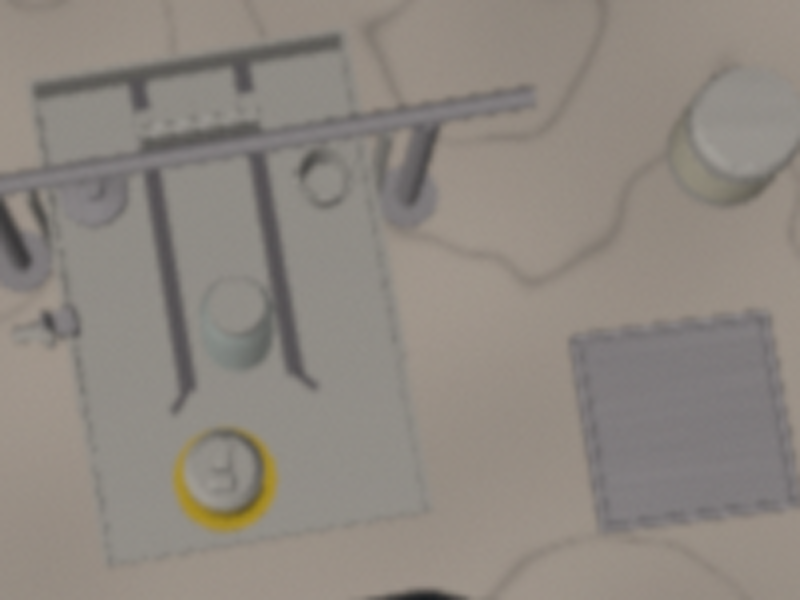

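The crop confirms that the cup on the porch at (225,475) is yellow with a wide foot and a white top, so it is the one meant. The bottle is in the track at (238,320), the tray is the larger one, and the divider is near (200,130). Next I fit the basket and tray poses.

```bash
cat > fit.py <<'E'
import pickle
from h import *
from scipy.optimize import least_squares
d=pickle.load(open("c0.pkl","rb"));c=d["top"]
def fit(M,px,x0):
    M=np.array(M)/1000;px=np.array(px)/4+[225,135]
    T=lambda p:R.from_euler("z",p[2]).apply(M)+[p[0],p[1],0]
    s=least_squares(lambda p:(proj(c,T(p))-px).ravel(),x0);print(s.x,np.rad2deg(s.x[2]),s.fun.reshape(-1,2).round(1).tolist());return s.x
b=fit([[0,38.5,63],[0,-38.5,63],[240,38.5,63],[240,-38.5,63],[-115,120,66],[-115,-120,66],[245,120,90],[245,-120,90]],
 [[188,388],[294,372],[138,82],[242,65],[110,565],[428,510],[35,85],[342,36]],[.49,.01,.1])
t=fit([[75,75,18],[75,-75,18],[-75,75,18],[-75,-75,18]],[[572,338],[768,313],[602,530],[800,505]],[.46,-.32,.1])
B=lambda p:R.from_euler("z",b[2]).apply(np.array(p)/1000)+[b[0],b[1],0]
iB=lambda P:R.from_euler("z",-b[2]).apply(np.array(P)-[b[0],b[1],0])*1000
f=lambda u,v,z:iB(ray(c,u/4+225,v/4+135,z))
print("bottle top",f(240,306,.174),"base",f(237,325,.09)); print("cup foot",f(225,480,.056),"top",f(224,471,.122))
print("divider top edge",f(198,130,.112),f(200,121,.112)); print("rail",B([130,0,235]),"rail px err",(proj(c,[B([130,0,235]),B([130,-220,235])])-[225,135])*4)
E
python3 fit.py
python3 - <<'E'
import cv2
i=cv2.imread("pics/scene0.png");cv2.imwrite("pics/crop2.png",cv2.resize(i[180:325,225:385],None,fx=4,fy=4,interpolation=cv2.INTER_CUBIC))
E
```

```text
[0.49346259 0.00534788 0.1436842 ] 8.232498362039358 [[0.6, 1.3], [0.2, 0.9], [0.2, -0.5], [-0.4, -0.4], [-1.5, 0.7], [1.4, 0.6], [-2.1, -1.0], [1.5, -1.9]]
[ 0.46545448 -0.32405128  0.10212755] 5.85147748880493 [[-0.4, -0.8], [0.0, -0.7], [-0.2, 0.8], [0.5, 0.7]]
bottle top [ 36.93732102  -5.00602667 174.        ] base [39.30103026 -2.61811471 90.        ]
cup foot [-66.0500744   24.10567224  56.        ] top [-66.84662785  24.02361562 122.        ]
divider top edge [181.07286313   2.05242205 112.        ] [187.4556028   -0.45669233 112.        ]
rail [0.62212296 0.02396262 0.235     ] rail px err [[208.69676367 153.87333615]
 [535.83068029 100.05848257]]
```

View pics/crop2.png

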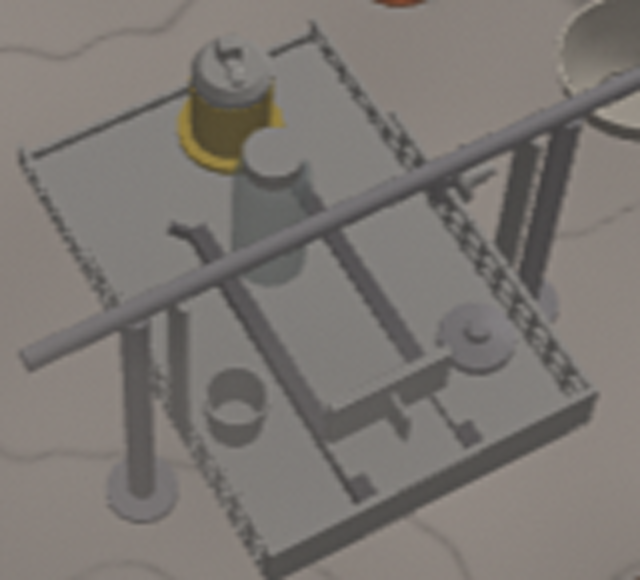

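```bash
cat >> h.py <<'E'
b=np.array([.4935,.0053,.1437]); t=np.array([.4655,-.3240])
B=lambda p:R.from_euler("z",b[2]).apply(np.array(p,float)/1000)+[b[0],b[1],0]
iB=lambda P:R.from_euler("z",-b[2]).apply(np.array(P)-[b[0],b[1],0])*1000
def quat(lean,flip=1):
    """tool z leaning (deg), fingertips leading +basket x; jaws along basket y"""
    l=np.deg2rad(lean);z=np.array([np.sin(l),0,-np.cos(l)]);x=np.array([0,flip*1.,0])
    return (R.from_euler("z",b[2])*R.from_matrix(np.c_[x,np.cross(z,x),z])).as_quat()
def tcp(g,lean): # TCP for grasp point g (basket mm)
    l=np.deg2rad(lean);return B(np.array(g,float)-3*np.array([np.sin(l),0,-np.cos(l)]))
E
python3 - <<'E'
import pickle
from h import *
from cell import env
c=pickle.load(open("c0.pkl","rb"))["scene"]
f=lambda u,v,z:iB(ray(c,u/4+225,v/4+180,z)).round(1)
print("bottle",f(275,155,.174),"cup top",f(233,75,.132),"foot",f(230,130,.053))
print("div top front edge",f(320,410,.112),f(447,348,.112),"back",f(337,418,.112),f(452,358,.112))
print("lid",f(478,328,.07),"scoop",f(237,392,.09))
print("rail ends check",(proj(c,[B([130,-220,235])])-[225,180])*4)
for fl in(1,-1):
  for nm,g,l in[("bot",(38,-4,120),0),("cup",(-66,24,90),36),("cupend",(155,0,90),36)]:
    print(fl,nm,env.inverse_kinematics(tcp(g,l),quat(l,fl)))
  print(env.inverse_kinematics([t[0],t[1],.08],quat(0,fl)))
E
```

```text
bottle [4.39e+01 1.00e-01 1.74e+02] cup top [-50.9  22.3 132. ] foot [-60.1  26.3  53. ]
div top front edge [188.  -46.5 112. ] [187.9  46.2 112. ] back [197.8 -40.  112. ] [195.5  45.2 112. ]
lid [166.6  88.2  70. ] scoop [142.6 -79.9  90. ]
rail ends check [[ 13.16819616 356.59891456]]
1 bot [-2.00622312e-01  9.18673266e-02  1.93613821e+00 -4.44089210e-16
  1.11358711e+00 -1.91511864e+00]
1 cup None
1 cupend [-0.21828597  0.14506305  2.05362419  0.56028526  0.40246499 -2.39157214]
[-8.07915987e-01  2.35237987e-01  1.86345646e+00 -4.44089210e-16
  1.04289821e+00 -2.52241231e+00]
-1 bot [-2.00622312e-01  9.18673266e-02  1.93613821e+00 -4.44089210e-16
  1.11358711e+00  1.22647401e+00]
-1 cup None
-1 cupend [-0.21828597  0.14506305  2.05362419  0.56028526  0.40246499  0.75002052]
[-8.07915987e-01  2.35237987e-01  1.86345646e+00 -4.44089210e-16
  1.04289821e+00  6.19180340e-01]
```

Run:
```python
from h import *
from cell import env
for l in(0,10,20,27,30,33,36):
    print(l,[x for x in range(-70,180,10) if env.inverse_kinematics(tcp((x,0,90),l),quat(l,-1)) is not None][:1],end=" ")
s=env.state();p=s["tcp_pos"]
env.move_straight([p[0],p[1],.36],feed=.25)
q=quat(0,-1)
env.reach(tcp((40,-3,320),0),q)
c=env.camera("wrist");cv2.imwrite("pics/w1.png",c["img"][:,:,::-1])
import pickle;pickle.dump(c,open("w1.pkl","wb"))
s=env.state();print(s["time"],s["tcp_pos"],s["force"],tcp((40,-3,320),0))
P=[B(p) for p in[(0,38.5,63),(0,-38.5,63),(38,-4,174),(-66,24,130),(180,0,112),(130,0,235),(130,80,235),(130,-80,235)]]
print(proj(c,P).round())
```

```text
0 [-70] 10 [-70] 20 [-70] 27 [-70] 30 [-60] 33 [-50] 36 [-40] 3.275 [0.53363691 0.00738832 0.32298762] [ 0.12694552 -0.41550238  0.28342905] [0.53351733 0.00805916 0.323     ]
[[247. 212.]
 [304. 212.]
 [278. 205.]
 [255. 280.]
 [274.  59.]
 [273. 103.]
 [163. 103.]
 [383. 102.]]
```

View pics/w1.png

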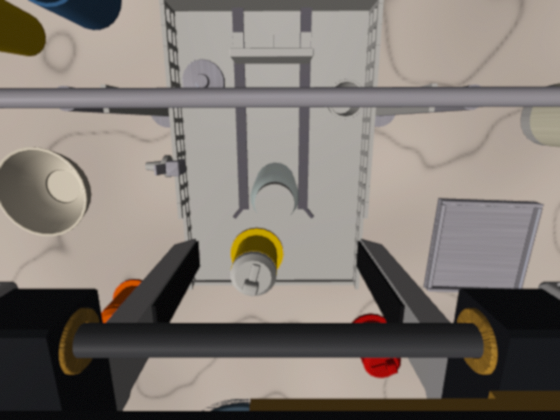

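Seen from the wrist, the scene is square to the basket. The bottle ring is at (274,199), the lip ends at (243,209) and (304,209), the rail at row 97, the divider's front top edge at row 53 and the cup top at (254,272). The frame sits about 4 mm further in than my fit, so I refit on this view.

Run:
```python
import pickle
from h import *
c=pickle.load(open("w1.pkl","rb"))
f=lambda u,v,z:iB(ray(c,u,v,z)).round(1)
print("mouth",f(243.5,209,.063),f(303.5,209,.063),"track far",f(239.5,30,.063),f(306,30,.063))
print("rail",f(273,97,.235),"bottle",f(274.5,199,.174),"cup foot",f(257,250,.056),"cup top",f(254,272,.122))
print("div front top",f(272,54,.112),f(232,54,.112),f(312,54,.112),"front rim",f(193,282,.058),f(356,281,.058))
print("tray",[ray(c,*p,.018).round(4) for p in((439,199),(541,203),(426,289),(530,291))])
```

```text
mouth [ 3.7 42.6 63. ] [  3.6 -38.   63. ] track far [220.2  41.1  63. ] [220.2 -36.6  63. ]
rail [1.338e+02 1.000e-01 2.350e+02] bottle [ 43.6  -0.2 174. ] cup foot [-58.3  26.   56. ] cup top [-59.9  25.6 122. ]
div front top [185.3   2.5 112. ] [185.3  44.5 112. ] [185.3 -39.5 112. ] front rim [-107.   119.3   58. ] [-105.8 -116.6   58. ]
tray [array([ 0.5345, -0.2328,  0.018 ]), array([ 0.5501, -0.3841,  0.018 ]), array([ 0.3883, -0.2523,  0.018 ]), array([ 0.4085, -0.4179,  0.018 ])]
```

```bash
cat >> h.py <<'E'
b[:2]=B([3.8,2.3,0])[:2]; t=np.array([.468,-.323])
E
python3 - <<'E'
from h import *
from cell import env
q=quat(0,-1)
env.move_straight(tcp((40,-2.5,200),0),q,feed=.2)
env.move_straight(tcp((40,-2.5,120),0),feed=.12)
env.gripper_to(0.3,20)
s=env.state();print(s["time"],s["width"]*94,s["force"])
env.move_straight(tcp((40,-2.5,215),0),feed=.15)
print(env.state()["width"]*94,env.state()["force"])
env.move_straight([t[0],t[1],.218],feed=.2)
env.move_straight([t[0],t[1],.1],feed=.15)
f0=env.state()["force"]
for z in np.arange(.088,.073,-.002):
    env.move_straight([t[0],t[1],z],feed=.04); f=env.state()["force"]-f0
    if f[2]>1.5: break
print(z,f)
c=env.camera("scene");cv2.imwrite("pics/s2.png",cv2.resize(c["img"][200:320,80:260,::-1],None,fx=4,fy=4))
s=env.state();print(s["time"],s["width"]*94)
E
```

```text
5.575 51.376513294506736 [ 0.03590394  1.04829024 -0.79706473]
51.25114514529088 [-0.00850001  0.0090927  -1.89074421]
0.07799999999999999 [-1.06091241  0.41750974  7.61958449]
10.9 51.4809797186253
```

Run:
```python
from h import *
from cell import env
env.gripper_to(0.85);env.dwell(.3)
env.move_straight([t[0],t[1],.26],feed=.15)
L=20
g=np.array([-63,23,90.]);a=np.array([np.sin(np.deg2rad(L)),0,-np.cos(np.deg2rad(L))])
env.gripper_to(1.0)
env.reach(tcp(g-130*a,L),quat(L,-1))
c=env.camera("wrist");cv2.imwrite("pics/w2.png",c["img"][:,:,::-1])
import pickle;pickle.dump(c,open("w2.pkl","wb"))
c2=env.camera("scene");cv2.imwrite("pics/s3.png",c2["img"][:,:,::-1])
T=cv2.resize(c2["img"][190:320,90:260,::-1],None,fx=2.4,fy=3.23)[:420]
cv2.imwrite("pics/v3.png",cv2.resize(np.hstack([c["img"][:,:,::-1],T]),(800,346)))
s=env.state();print(s["time"],s["force"],s["tcp_pos"])
print(proj(c,[B((-63,23,122)),B((-63,23,56)),B((0,40,63)),B((0,-40,63)),B((181.5,0,112))]).round(1))
```

```text
15.0667 [-0.0161407   0.72747245 -0.54716789] [0.38689737 0.01461479 0.21570361]
[[277.3 204.4]
 [277.3 210.8]
 [260.8 149.6]
 [338.  149.6]
 [301.8 -55.2]]
```

View pics/v3.png

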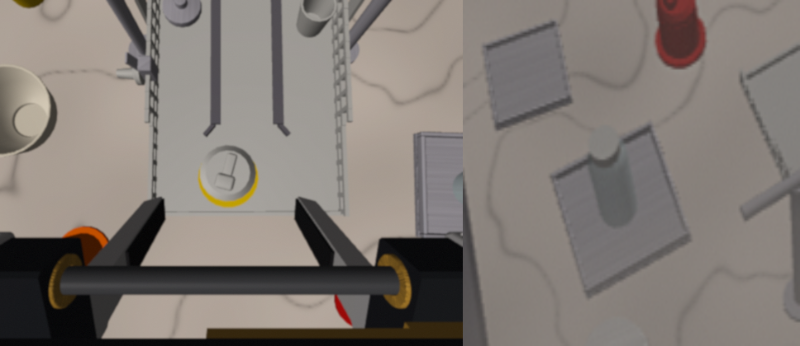

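The bottle stands upright in the tray. The cup at (276,209) and the mouth at (260/337,152) match the prediction within about 2 px, so I grip the cup and slide it in.

```bash
cat > slide.py <<'E'
from h import *
from cell import env
import pickle
L=20;q=quat(L,-1)
g=np.array([-63,23,90.])
env.move_straight(tcp(g,L),q,feed=.12)
env.gripper_to(.4,15)
s=env.state();f0=s["force"];print(s["time"],s["width"]*94,f0)
def go(x,y,z,feed):
    env.move_straight(tcp((x,y,z),L),feed=feed);f=R.from_euler("z",-b[2]).apply(env.state()["force"]-f0);print(x,y,f.round(1));return f
go(-63,23,90.7,.02);go(-63,0,90.7,.06);go(-45,0,90.7,.06)
for x in range(-35,66,10):
    f=go(x,0,90.7,.06)
    if np.linalg.norm(f)>12: print("STOP");break
s=env.state();print(s["time"],s["width"]*94)
c=env.camera("wrist");cv2.imwrite("pics/w3.png",c["img"][:,:,::-1]);pickle.dump(c,open("w3.pkl","wb"))
E
python3 slide.py
```

```text
16.95 58.04234661837752 [-1.11883181  0.53631669  1.87451641]
-63 23 [ 1.8 -0.5 -4.1]
-63 0 [ 1.  -0.6 -4.6]
-45 0 [ 1.5 -0.8 -3.7]
-35 0 [ 0.4 -0.  -4.7]
-25 0 [ 1.3 -1.  -3.4]
-15 0 [ 0.4 -1.3 -3.7]
-5 0 [-0.4 -0.2 -3.8]
5 0 [ 1.4 -0.4 -4.7]
15 0 [ 0.6 -0.1 -3.9]
25 0 [ 0.9 -1.3 -3.6]
35 0 [ 1.  -0.3 -3.8]
45 0 [ 0.3 -1.  -3.6]
55 0 [ 1.2 -0.4 -4.2]
65 0 [ 0.7 -0.8 -3.7]
21.6667 57.60007794906949
```

```bash
cat > slide2.py <<'E'
from h import *
from cell import env
import pickle
ax=lambda L:np.array([np.sin(np.deg2rad(L)),0,-np.cos(np.deg2rad(L))])
g=np.array([65,0,90.])
env.move_straight(tcp(g,20),feed=.02)
env.gripper_to(.74);env.move_straight(tcp(g-65*ax(20),20),feed=.12)
L=35;q=quat(L,-1)
env.move_straight(tcp(g-65*ax(L),L),q,feed=.06)
env.move_straight(tcp(g,L),feed=.1)
env.gripper_to(.4,15)
env.dwell(.2);s=env.state();print(s["time"],s["width"]*94)
def F(): 
    fs=[]
    for _ in range(4): env.dwell(.03);fs.append(env.state()["force"])
    return R.from_euler("z",-b[2]).apply(np.mean(fs,0))
env.move_straight(tcp(g+[0,0,.5],L),feed=.02)
x=65
for x in (90,110,130,140):
    env.move_straight(tcp((x,0,90.5),L),feed=.06);f=F();print(x,f.round(1))
    if abs(f[0])>9:break
f0=f
for x in np.arange(141,160,.7):
    env.move_straight(tcp((x,0,90.5),L),feed=.015);f=F();print(round(x,1),f.round(1))
    if f[0]-f0[0]<-3.5:print("contact");break
s=env.state();print(s["time"],s["width"]*94,iB(s["tcp_pos"]))
c=env.camera("wrist");cv2.imwrite("pics/w4.png",c["img"][:,:,::-1]);pickle.dump(c,open("w4.pkl","wb"))
c=env.camera("scene");cv2.imwrite("pics/s4.png",c["img"][:,:,::-1])
E
python3 slide2.py
```

```text
24.9167 57.396370728906156
90 [1.3 0.2 1.4]
110 [1.7 0.3 2.2]
130 [2.4 0.3 2.6]
140 [ 2.4 -0.1  3.1]
141.0 [-1.7 -0.2  6.8]
contact
27.9333 58.06727284304873 [ 1.39059332e+02 -4.13582600e-02  9.31718237e+01]
```

Run:
```python
import cv2,numpy as np
w=cv2.imread("pics/w4.png")[0:300,130:430];s=cv2.imread("pics/s4.png")[190:310,240:360]
cv2.imwrite("pics/v4.png",np.hstack([cv2.resize(w,(400,400)),cv2.resize(s,(400,400),interpolation=cv2.INTER_CUBIC)]))
```

```text
(no output)
```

View pics/v4.png

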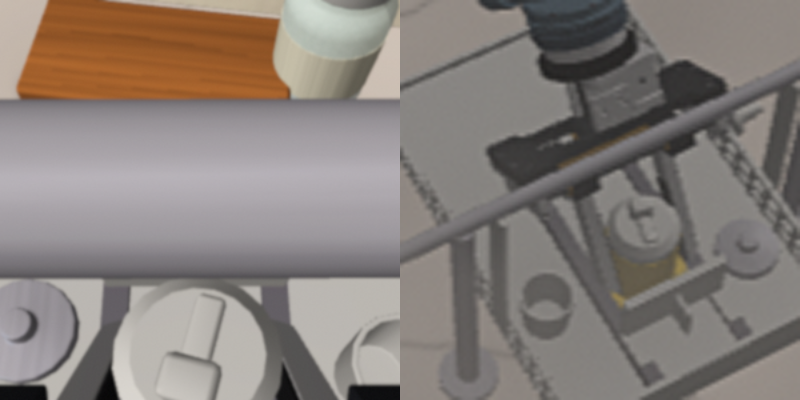

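The cup is in the track under the rail, with the lid and scoop cup untouched. The wrist view cuts the divider off, and the force at x=141 has +z mixed in, so it doesn't look like clean contact. I continue in small steps and use template matching to track the divider.

```bash
cat >> h.py <<'E'
def divshift(img_rgb):
    """subpixel shift of the divider's back side in the scene view vs the start; also a fixed basket patch"""
    a=cv2.imread("pics/scene0.png",0);n=cv2.cvtColor(img_rgb,cv2.COLOR_RGB2GRAY);o=[]
    for (x0,x1,y0,y1) in((312,342,274,294),(310,350,298,312)):
        T=cv2.resize(a[y0:y1,x0:x1],None,fx=8,fy=8,interpolation=cv2.INTER_CUBIC);S=cv2.resize(n[y0-5:y1+5,x0-5:x1+5],None,fx=8,fy=8,interpolation=cv2.INTER_CUBIC)
        r=cv2.minMaxLoc(cv2.matchTemplate(S,T,cv2.TM_CCOEFF_NORMED));o+=[((r[3][0]-40)/8,(r[3][1]-40)/8,round(r[1],3))]
    return o
E
cat > slide3.py <<'E'
from h import *
from cell import env
L=35
def F(): 
    fs=[]
    for _ in range(5): env.dwell(.03);fs.append(env.state()["force"])
    return R.from_euler("z",-b[2]).apply(np.mean(fs,0))
c=env.camera("scene");print(divshift(c["img"]),proj(c,[B((181,0,90)),B((184,0,90))]).round(2).tolist())
print(F().round(1))
for x in np.arange(141.5,157,.5):
    env.move_straight(tcp((x,0,90.5),L),feed=.015);f=F();print(round(x,1),f.round(1))
    if f[0]<-6:print("contact");break
s=env.state();print(s["time"],s["width"]*94,divshift(env.camera("scene")["img"]))
E
python3 slide3.py
```

```text
[(0.0, 0.125, 0.943), (0.0, 0.0, 0.999)] [[320.6, 277.45], [321.21, 278.38]]
[-2.1 -0.   6.8]
141.5 [-3.6 -0.1  8. ]
142.0 [-5.4 -0.4  9. ]
142.5 [-4.8 -0.2  9.1]
143.0 [-5.  -0.   9.3]
143.5 [-5.2  0.2  9.3]
144.0 [-5.2 -0.   9.3]
144.5 [-5.  -0.2  9.2]
145.0 [-5.2  0.2  9.3]
145.5 [-5.3  0.3  9.3]
146.0 [-5.5  0.1  9.2]
146.5 [-5.5  0.4  9.3]
147.0 [-5.1 -0.1  9.6]
147.5 [-5.4  0.2  9.7]
148.0 [-5.2  0.2  9.4]
148.5 [-5.4  0.8  9.1]
149.0 [-5.5  0.1  9.2]
149.5 [-5.5  0.6  9. ]
150.0 [-5.1  0.3  9.1]
150.5 [-5.2  0.7  9.4]
151.0 [-5.5  0.4  9.3]
151.5 [-5.6  0.5  9.2]
152.0 [-5.8  0.1  8.9]
152.5 [-5.2  0.7  9.6]
153.0 [-5.5  0.3  8.9]
153.5 [-5.2  0.3  9.3]
154.0 [-5.1  0.   9.3]
154.5 [-5.   0.3  9.6]
155.0 [-5.3  0.6  9.2]
155.5 [-5.2  0.2  9.2]
156.0 [-8.8  0.1 11.7]
contact
40.75 57.90601534714906 [(0.0, 0.125, 0.92), (0.0, 0.0, 0.999)]
```

Run:
```python
from h import *
from cell import env
c=env.camera("scene");cv2.imwrite("pics/s5.png",c["img"][:,:,::-1])
a=cv2.imread("pics/s4.png");n=cv2.imread("pics/s5.png")
# cup top px in s4: ((645-400)/3.33+240, 230/3.33+190)
u,v=313,258;up=lambda i:cv2.resize(i,None,fx=8,fy=8,interpolation=cv2.INTER_CUBIC)
T=up(a[v-11:v+11,u-10:u+10]);S=up(n[v-17:v+25,u-16:u+22]);r=cv2.minMaxLoc(cv2.matchTemplate(S,T,cv2.TM_CCOEFF_NORMED))
print("cup px shift",r[3][0]/8-6,r[3][1]/8-6,r[1]);p=proj(c,[B((141,0,135)),B((156,0,135))]);print("expected if rigid",p[1]-p[0])
cv2.imwrite("pics/v5.png",np.hstack([cv2.resize(i[225:305,285:365],(400,400),interpolation=cv2.INTER_CUBIC) for i in(a,n)]))
```

```text
cup px shift 2.875 4.375 0.9662560224533081
expected if rigid [3.05048204 4.58549003]
```

View pics/v5.png

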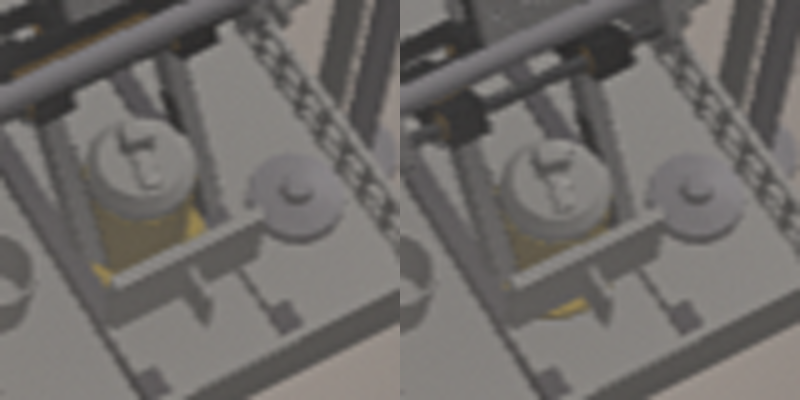

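Run:
```python
from h import *
from cell import env
L=35;a=np.array([np.sin(np.deg2rad(L)),0,-np.cos(np.deg2rad(L))])
def F(): 
    fs=[]
    for _ in range(5): env.dwell(.03);fs.append(env.state()["force"])
    return R.from_euler("z",-b[2]).apply(np.mean(fs,0))
print(F().round(1))
env.move_straight(tcp((156.3,0,90.5),L),feed=.015);print(F().round(1),divshift(env.camera("scene")["img"]))
env.gripper_to(.74);env.dwell(.3);print(F().round(1))
env.move_straight(tcp(np.array([156.3,0,90.5])-60*a,L),feed=.1)
env.move_straight(tcp(np.array([60,0,170]),L),feed=.15)
env.move_straight(tcp(np.array([-20,0,260]),10),quat(10,-1),feed=.2)
c=env.camera("scene");cv2.imwrite("pics/s6.png",c["img"][:,:,::-1]);print(divshift(c["img"]))
w=env.camera("wrist");s=env.state();print(s["time"],s["force"])
print(proj(w,[B((156.3,0,139)),B((185,0,112)),B((185,44,112))]))
cv2.imwrite("pics/v6.png",np.hstack([cv2.resize(w["img"][0:240,160:400,::-1],(400,400)),cv2.resize(c["img"][225:305,285:365,::-1],(400,400),interpolation=cv2.INTER_CUBIC)]))
```

```text
[-8.5 -0.1 11.4]
[-10.5  -0.3  13.2] [(0.0, 0.125, 0.921), (0.0, 0.0, 0.999)]
[-0.1  0.2  0.1]
[(0.0, 0.125, 0.926), (0.0, 0.0, 0.999)]
44.5833 [ 0.60217575 -1.0959155   1.08180863]
[[278.75161881  29.30107731]
 [278.69241146  10.63854385]
 [231.76194136  10.63667513]]
```

View pics/v6.png

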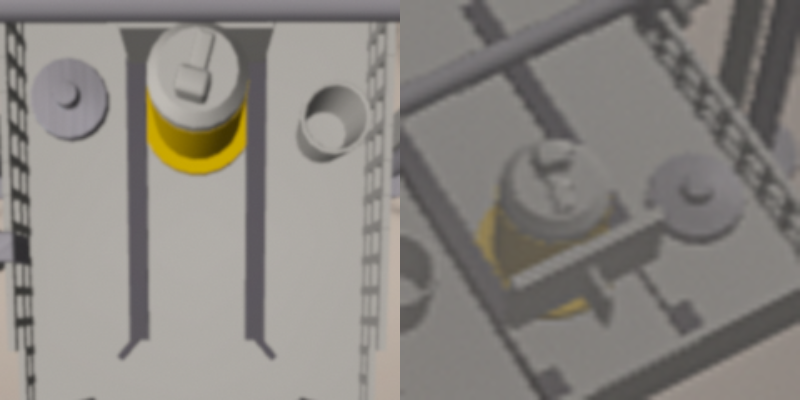

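Run:
```python
from cell import env
env.dwell(.3);print(env.state()["time"]);env.finish_job()
```

```text
44.8833
the job is handed in; nothing more can be done
```

I moved the bottle to the tray and slid the cup up against the divider, then handed the job in at 44.9 s of the 72 s allowed. No verdict is reported.

- **Bottle:** I lifted it straight out of the track, set it down in the larger tray and let go. A picture afterwards showed it upright on the tray floor.
- **Cup:** I slid the yellow wide-footed cup into the track, then regripped it with the tool leaning back 35° and pushed it on under the rail. At my x ≈ 156 mm the push force rose by about 3.5 N, then to about 5 N after another 0.3 mm. I took that as touching the divider, well under the 12 N it holds. Forces went to zero on release. In the last picture the cup stood upright, its body against the divider with no visible gap.
- **Divider and bystanders:** Template matching put the divider within 0.13 px, under about 0.5 mm, of where it started. The lid and scoop cup looked unmoved in the last pictures. I did not re-check the other bystanders.

**Disagreements:**
- **Early force rise:** A steady extra drag of about 7 N began at x ≈ 141 mm, before contact. I think the tool was pressing the cup onto the floor. The camera showed the cup moving rigidly with the gripper, so I carried on.
- **Contact point:** The cup touched about 3.5 mm further in than my camera estimate of 152.5 mm. That is within what the frame and grip-centring error could explain. I relied on the force and the picture, and did not measure the final gap separately.

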